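# Clamp the vacuum receiver onto its port

## Task

One of the two vacuum ports carries the stainless steel receiver, the other only a yellow dust cap. Swing the receiver's clamp ring (the half with the black pin) fully shut round the two flanges, then swing its red latch lever fully home to lock it. Do not tip the receiver, leave the other port as it is (cap on, clamp open), and do not disturb the tape, jar or bottle.

Things in the scene. Friction and masses are not known exactly. Their poses are not given: they have to be found in the camera images.
- receiver_body (a point): Steel vacuum receiver, loosely seated on one of the ports (left or right). Point: middle of its can, on its axis, 190 mm above the bench. Can 130 mm across from 152 to 228 mm above the bench, knob to 265, neck 50 mm across, flange 80 mm across at 100-108. About 0.6 kg, tips if pushed. The can overhangs the clamp: reach the pins of the shut clamp with the gripper leaning back 20 to 50 degrees.
- dust_cap_centre (a point): Yellow plastic dust cap, a flange 80 mm across with a low dome, 25 mm tall, sitting loosely on the other port. This point is on its axis, 12 mm above the port flange.
- port_left: The left port (+y is left): steel tube stub on a foot 116 mm across, screwed down, flange 80 mm across, its top 100 mm above the bench. Origin on the tube axis at bench height, x away from the robot at yaw 0. Carries the fixed rear half of a clamp ring (110 mm outside, 80-118 mm up). In this frame the ring's pin is at (-91, 25) mm when shut, the latch's at (-81, -36).
- ring_left (a joint): Swinging half of the left clamp ring, rad: 0 = fully shut round the flanges' front, at its stop; larger = more open, up to 1.5. Closing is counter-clockwise seen from above, about an upright hinge pin. Stiff (about 0.15 N m), stays where it is left. Its latch must be open while it is swung shut.
- ring_left_grip (a point): Black upright grip pin of the left ring's swinging half: round, 14 mm thick, free from 106 to 150 mm above the bench; point on its axis at 130 mm, 97 mm from the hinge axis. Travels on a level circle; being round it may turn between the fingers. Its arm's top is at 106 mm.
- ring_left_hinge (a point): Point on the upright hinge axis of the left ring, at the height of the grip pin (130 mm); it stands on the port's own +y axis, 58 mm from the tube axis.
- latch_left (a joint): Red latch lever of the left ring, rad: 0 = fully home, at its stop, over the ring's free end with its steel tooth behind the ring's lug; larger = more open, up to 1.5. Closing is clockwise seen from above, about an upright pivot at the port's right (-y). Stays where left (about 0.1 N m). Closed too early, its tooth bars the ring.
- latch_left_grip (a point): Red upright grip pin at the end of the left latch lever, 14 mm thick, round, free from 128 to 170 mm above the bench; this point is on its axis at 150 mm, 95 mm from the pivot. The red lever below it lies 120 to 128 mm above the bench.
- latch_left_pivot (a point): Point on the upright pivot axis of the left latch, at the height of its grip pin (150 mm).
- port_right: The right port (+y is left): steel tube stub on a foot 116 mm across, screwed down, flange 80 mm across, its top 100 mm above the bench. Origin on the tube axis at bench height, x away from the robot at yaw 0. Carries the fixed rear half of a clamp ring (110 mm outside, 80-118 mm up). In this frame the ring's pin is at (-91, 25) mm when shut, the latch's at (-81, -36).
- ring_right (a joint): Swinging half of the right clamp ring, rad: 0 = fully shut round the flanges' front, at its stop; larger = more open, up to 1.5. Closing is counter-clockwise seen from above, about an upright hinge pin. Stiff (about 0.15 N m), stays where it is left. Its latch must be open while it is swung shut.
- ring_right_grip (a point): Black upright grip pin of the right ring's swinging half: round, 14 mm thick, free from 106 to 150 mm above the bench; point on its axis at 130 mm, 97 mm from the hinge axis. Travels on a level circle; being round it may turn between the fingers. Its arm's top is at 106 mm.
- ring_right_hinge (a point): Point on the upright hinge axis of the right ring, at the height of the grip pin (130 mm); it stands on the port's own +y axis, 58 mm from the tube axis.
- latch_right (a joint): Red latch lever of the right ring, rad: 0 = fully home, at its stop, over the ring's free end with its steel tooth behind the ring's lug; larger = more open, up to 1.5. Closing is clockwise seen from above, about an upright pivot at the port's right (-y). Stays where left (about 0.1 N m). Closed too early, its tooth bars the ring.
- latch_right_grip (a point): Red upright grip pin at the end of the right latch lever, 14 mm thick, round, free from 128 to 170 mm above the bench; this point is on its axis at 150 mm, 95 mm from the pivot. The red lever below it lies 120 to 128 mm above the bench.
- latch_right_pivot (a point): Point on the upright pivot axis of the right latch, at the height of its grip pin (150 mm).
- tape: Roll of yellowish tape lying flat, 72 mm across, 19 mm high, between the ports; bystander. Origin under its centre.
- jar: White sample jar with blue lid, 58 mm across, 83 mm high, behind the ports; bystander. Origin under its centre.
- bottle: Brown glass bottle with white cap, 56 mm across, 114 mm high, behind the right port; bystander. Origin under its centre.
Not all that is in view belongs to the job. There is more than one size of the part that bears dust_cap_centre; the job needs the larger.

How it is judged (in metres and radians):
On the way, in this order (a step that is already met when the one before it is completed fails the run):
1. the ring of the port that carries the receiver is swung shut (within 0.05 rad) with its latch still open (((horizontal distance between receiver_body and port_left below 0.05 m and value of joint ring_left below 0.05 rad and value of joint latch_left above 0.3 rad) or (horizontal distance between receiver_body and port_right below 0.05 m and value of joint ring_right below 0.05 rad and value of joint latch_right above 0.3 rad))), for 0.2 s.
2. that ring's latch is swung home (within 0.06 rad) (((horizontal distance between receiver_body and port_left below 0.05 m and value of joint ring_left below 0.05 rad and value of joint latch_left below 0.06 rad) or (horizontal distance between receiver_body and port_right below 0.05 m and value of joint ring_right below 0.05 rad and value of joint latch_right below 0.06 rad))), for 0.2 s.
At the end, for the whole second after the job is handed in: Receiver's port: ring shut (within 0.035 rad), latch home (0.06 rad), both at rest; receiver upright (0.06 rad), still, within 8 mm of the port axis. Other port: ring over 0.4 and latch over 0.3 rad open, dust cap within 8 mm of the axis (((horizontal distance between receiver_body and port_left below 0.05 m and value of joint ring_left below 0.035 rad and value of joint latch_left below 0.06 rad and value of joint ring_right above 0.4 rad and value of joint latch_right above 0.3 rad and horizontal distance between receiver_body and port_left below 0.008 m and horizontal distance between dust_cap_centre and port_right below 0.008 m and angle between receiver_body's own z axis and vertical below 0.06 rad and linear speed of receiver below 0.02 m/s and velocity of joint ring_left between -0.05 and 0.05 rad/s and velocity of joint latch_left between -0.05 and 0.05 rad/s) or (horizontal distance between receiver_body and port_right below 0.05 m and value of joint ring_right below 0.035 rad and value of joint latch_right below 0.06 rad and value of joint ring_left above 0.4 rad and value of joint latch_left above 0.3 rad and horizontal distance between receiver_body and port_right below 0.008 m and horizontal distance between dust_cap_centre and port_left below 0.008 m and angle between receiver_body's own z axis and vertical below 0.06 rad and linear speed of receiver below 0.02 m/s and velocity of joint ring_right between -0.05 and 0.05 rad/s and velocity of joint latch_right between -0.05 and 0.05 rad/s))); the robot touches nothing.
It fails at once if the receiver is tipped or lifted (angle between receiver_body's own z axis and vertical above 0.17 rad or distance of receiver_body from where it was at the start of the episode above 0.025 m).
It fails at once if the clamp on the dust-capped port is moved by more than 20 mm at a grip pin ((horizontal distance between receiver_body and port_left below 0.05 m and distance of any of ring_right_grip, latch_right_grip from where it was at the start of the episode above 0.02 m) or (horizontal distance between receiver_body and port_right below 0.05 m and distance of any of ring_left_grip, latch_left_grip from where it was at the start of the episode above 0.02 m)).
It fails at once if the dust cap, tape, jar or bottle is moved by more than 30 mm (distance of any of dust_cap_centre, tape, jar, bottle from where it was at the start of the episode above 0.03 m).
It also fails if it takes over 54 s, if anything falls off the work surface, if the arm or the gripper's body presses on something with over 40 N, if the wrist force passes 120 N, or if a joint passes its speed limit or range.

## Robot

A 6-joint arm with a two-finger parallel gripper is mounted at the origin on a cart in front of the work surface, level with it; the furniture and walls round the work are solid. World frame = base frame: x ahead of the robot, y to its left, z up, the work surface at z = 0. Lengths are in m, angles in degrees, forces in N, time in s.
With the tool pointing down it reaches from about 0.225 to 0.875 m from the base axis. Payload 3.4 kg.
Tool frame: the origin (TCP) lies midway between the tips of the shut fingers; the grasp point (between the pads) lies behind it (env.grip_depth is the z of the grasp point in the tool frame, in m); z points along the fingers, y is the line along which they close (so a half turn about z gives the same grasp; the last joint's range is limited). The gripper opens to 85 mm and grips with 20 to 120 N. Pads are 22 mm wide; open, the fingers measure 114 mm over their backs; the gripper's body (76 mm by 85 mm) begins 54 mm behind the grasp point. The pads swing forward as they close: fully open they stand 13 mm farther back than shut.
Start: joints at [-70.932, 15.808, 86.224, -0, 77.962, -6.933], TCP at [0.252, -0.517, 0.231] pointing down, gripper open.
Joint ranges: [-165.64, 165.64], [-43.16, 119.46], [12.63, 154.43], [-67.54, 247.53], [6.08, 155.33], [-154.97, 154.97]. Speed limits (degrees/s): [147.25, 147.25, 180, 180, 180, 180].

## Interface

Orientations are given as a 3x3 rotation matrix whose columns are the frame's x, y, z axes.
In Python, from cell import env gives the robot as it stands.
- The arm moves only by the shell command python3 -m pendant 'ROWS' [FORCE]. ROWS is JSON, a list of rows, each a list of 7 numbers: the finger opening in cm, from 0 to 8.54, then the shift along the tool's x, y, z in cm, then the turn, a rotation vector about the tool's x, y, z in degrees. In form: [[hand, dx, dy, dz, rx, ry, rz], ...]. A call has 1 to 5 rows; each row shifts and turns the commanded pose from where the row before left it, along the tool's axes as they then stand; what a row does not reach is not made up. A row lasts 1/8 s, in which the tool goes at most 62.5 mm and 10.7 degrees, less where a joint would pass 70% of its speed; a pose out of reach is approached as far as the arm can. A call with a gripper value outside its range is refused whole. The fingers move at their own pace and stop on an object; FORCE is the grip in N (left out, the last holds). Time passes only in rows, so rows that do not move let the fingers close. It gives the time, the measured TCP pose, the force, the opening and the grip force at its end, in the units of the state.
- env.state(): the state, without advancing time (a new reading comes with each control period).
- env.read_camera(name): name is "scene" or "top" or "wrist"; returns (picture, depth): 480x640x3 uint8, red, green, blue; 480x640 float32, m along the optical axis (not along the pixel's ray), 0 where there is no reading.
- env.get_calibration(name): a dict with "mtx" (3x3 intrinsics, pixels), "T" (4x4, takes a point from camera to world coordinates). Camera axes: x right, y down, z forward; pixel columns grow to the right and rows downward; lengths in m; the calibration is good to about 2 mm. A picture is of the moment at which its call begins: read the wrist's pose just before it. get_calibration takes no time and is no camera call; for the wrist camera it gives the pose at the moment of the call.
- env.hand_in(): hands the job in; it is judged then, once.
Trained networks look in the newest picture that a camera, given by its name, has taken for a name from the list of things; names that differ only in an ending like _2 or _b are one class to them, and where a whole thing is asked for, a point or a joint stands for the part that bears it (a point fixed in the world has none). Each returns a list of dicts, best first, with "p" (0 to 1); they miss things now and then, are a little off and sometimes report something else, mostly with a low value. They report only what shows in the picture. A call takes as long as a camera call. They do not tell look-alikes from the thing itself.
- env.search_frame(camera, label): "centre" ([column, row] in pixels, amid what is visible of it).
- env.spot_point(camera, label): "centre" ([column, row] in pixels: a listed point, or the origin of a listed thing).
The state is a dict: "t": time; "joint_pos": joint angles; "dq": joint speeds; "joint_torque": joint torques, N m; "tcp_pos": TCP position; "tool_rot": TCP orientation; "wrist_force": force on the tool from outside, world axes, zero at the start; "wrist_torque": the same for the moment, N m; "width": finger opening in m; "grip_force": force on a finger pad.
Only numpy, scipy, OpenCV 4.12 (cv2) and the standard library are available. Lean on these libraries where they do the work, as an engineer would, in place of code of your own. Each camera call takes 0.05 s, during which the arm holds its last target. There are 200 camera calls.

## Working session

There is one attempt and no reset: what is moved stays moved. The work goes in short steps, Python scripts to look and compute and a shell command to move; the robot and the scene stay as the last step left them, time stands still between calls to the robot, and variables do not carry over. Pictures are saved under pics/ and viewed, at most 10 in all, crops included, and the job is handed in when it is done.

```bash
ls; mkdir -p pics
cat > h.py <<'E'
import numpy as np, cv2
from cell import env
def ray(cam,px,z):
    c=env.get_calibration(cam);T=c["T"];d=T[:3,:3]@np.linalg.solve(c["mtx"],[px[0],px[1],1.])
    o=T[:3,3];return o+d*(z-o[2])/d[2]
E
python3 - <<'E'
from h import *
np.set_printoptions(precision=3,suppress=True)
for cam in ["scene","top"]:
    p,d=env.read_camera(cam);cv2.imwrite(f"pics/{cam}1.png",p[:,:,::-1])
    for l,z in [("receiver_body",.19),("dust_cap_centre",.112),("port_left",0),("port_right",0),("ring_left_grip",.13),("ring_right_grip",.13),("latch_left_grip",.15),("latch_right_grip",.15),("ring_left_hinge",.13),("ring_right_hinge",.13),("latch_left_pivot",.15),("latch_right_pivot",.15)]:
        for r in env.spot_point(cam,l)[:2]: print(cam,l,np.round(r["centre"]),round(r["p"],2),ray(cam,r["centre"],z))
print(env.grip_depth,env.state()["tool_rot"],env.state()["t"])
E
```

```text
pics
scene dust_cap_centre [390. 192.] 0.9 [ 0.556 -0.236  0.112]
scene port_left [292. 379.] 0.83 [0.54  0.198 0.   ]
scene port_right [382. 226.] 0.77 [ 0.565 -0.236  0.   ]
scene ring_left_grip [319. 421.] 0.73 [0.434 0.285 0.13 ]
scene ring_right_grip [385. 226.] 0.64 [ 0.516 -0.113  0.13 ]
scene ring_right_grip [292. 377.] 0.44 [0.502 0.249 0.13 ]
scene latch_left_grip [352. 291.] 0.83 [0.493 0.076 0.15 ]
scene latch_right_grip [443. 171.] 0.85 [ 0.47  -0.313  0.15 ]
scene ring_left_hinge [276. 369.] 0.98 [0.529 0.25  0.13 ]
scene ring_left_hinge [351. 287.] 0.62 [0.504 0.055 0.13 ]
scene ring_right_hinge [369. 199.] 0.85 [ 0.577 -0.17   0.13 ]
scene latch_right_pivot [401. 163.] 0.82 [ 0.56  -0.294  0.15 ]
scene latch_right_pivot [386. 190.] 0.29 [ 0.552 -0.193  0.15 ]
top receiver_body [439. 254.] 0.46 [ 0.551 -0.209  0.19 ]
top receiver_body [280. 286.] 0.46 [0.491 0.072 0.19 ]
top dust_cap_centre [440. 255.] 0.89 [ 0.554 -0.229  0.112]
top dust_cap_centre [365. 250.] 0.74 [ 0.564 -0.083  0.112]
top port_right [428. 258.] 0.7 [ 0.558 -0.229  0.   ]
top ring_left_grip [178. 315.] 0.84 [0.434 0.273 0.13 ]
top ring_left_grip [411. 243.] 0.51 [ 0.577 -0.17   0.13 ]
top ring_right_grip [379. 281.] 0.82 [ 0.504 -0.108  0.13 ]
top latch_right_grip [491. 302.] 0.69 [ 0.467 -0.31   0.15 ]
top latch_right_grip [251. 246.] 0.41 [0.564 0.133 0.15 ]
top ring_right_hinge [412. 242.] 0.94 [ 0.577 -0.171  0.13 ]
top latch_left_pivot [251. 246.] 0.64 [0.565 0.133 0.15 ]
top latch_left_pivot [280. 287.] 0.42 [0.49  0.078 0.15 ]
top latch_right_pivot [478. 251.] 0.72 [ 0.56  -0.291  0.15 ]
-0.0187 [[ 0.899  0.438  0.   ]
 [ 0.438 -0.899 -0.   ]
 [-0.     0.    -1.   ]] 1.3
```

View pics/scene1.png

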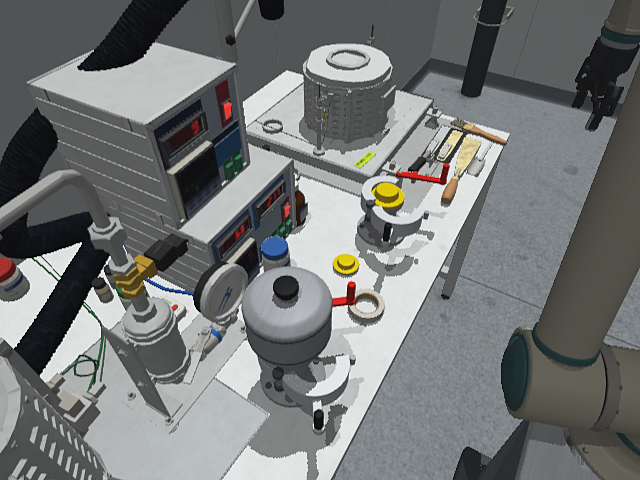

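View pics/top1.png

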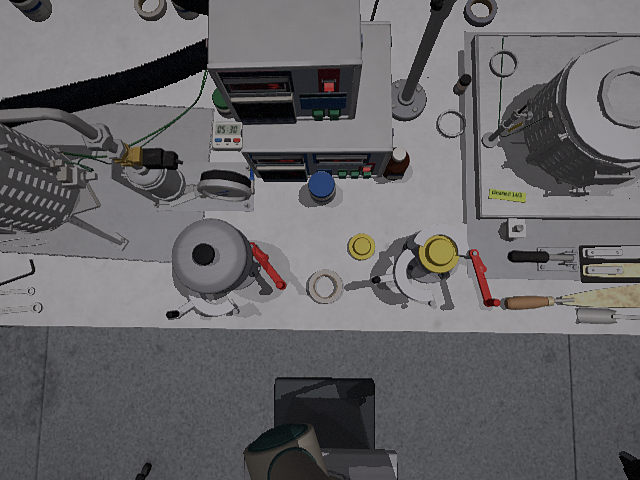

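The receiver is on the left port: knob at top (204,254), black pin at about (175,315), red latch pin at about (280,286). The right port at (438,254) carries the large cap, and the small cap at (362,246) is a decoy. By estimate the left port is at (0.541, 0.193) with yaw about 12°.

```bash
cat >> h.py <<'E'
from scipy.linalg import logm,expm
from scipy.spatial.transform import Rotation as Ro
np.set_printoptions(precision=3,suppress=True)
def goalT(g,yaw,lean,back=0):
    "g: wanted grasp point; back: stand-off behind it (m)"
    R=(Ro.from_euler('z',yaw,degrees=True)*Ro.from_matrix(np.diag([1.,-1,-1]))*Ro.from_euler('y',lean,degrees=True)).as_matrix()
    T=np.eye(4);T[:3,:3]=R;T[:3,3]=np.array(g)+R[:,2]*(-env.grip_depth-back);return T
def cur():
    s=env.state();T=np.eye(4);T[:3,:3]=s["tool_rot"];T[:3,3]=s["tcp_pos"];return T
def rows(T0,T1,n):
    E=np.real(expm(np.real(logm(np.linalg.inv(T0)@T1))/n))
    print(n,"rows cm/deg",np.round(E[:3,3]*100,2),np.round(Ro.from_matrix(E[:3,:3]).as_rotvec(degrees=True),2))
E
python3 -c "
from h import *
A=goalT([.434,.279,.138],10,35,.08);print(A)
rows(cur(),A,15)"
```

```text
[[ 0.807  0.174  0.565  0.399]
 [ 0.142 -0.985  0.1    0.273]
 [ 0.574  0.    -0.819  0.188]
 [ 0.     0.     0.     1.   ]]
15 rows cm/deg [ 2.48 -4.7   0.96] [-0.33  2.32  1.03]
```

```bash
python3 -c "
from h import *
A=goalT([.434,.279,.138],10,35,.08);B=goalT([.434,.279,.138],10,0);B[:3,3]=[.38,.25,.24]
rows(cur(),B,15);rows(B,A,5)"
```

```text
15 rows cm/deg [ 2.44 -4.59 -0.06] [ 0.   -0.    1.07]
5 rows cm/deg [ 0.2  -0.38  1.13] [ 0.  7. -0.]
```

```bash
for i in 1 2 3; do python3 -m pendant '[[4,2.44,-4.59,-0.06,0,0,1.07],[4,2.44,-4.59,-0.06,0,0,1.07],[4,2.44,-4.59,-0.06,0,0,1.07],[4,2.44,-4.59,-0.06,0,0,1.07],[4,2.44,-4.59,-0.06,0,0,1.07]]'; done; python3 -m pendant '[[4,0.2,-0.38,1.13,0,7,0],[4,0.2,-0.38,1.13,0,7,0],[4,0.2,-0.38,1.13,0,7,0],[4,0.2,-0.38,1.13,0,7,0],[4,0.2,-0.38,1.13,0,7,0]]'
python3 - <<'E'
from h import *
p,d=env.read_camera("wrist");cv2.imwrite("pics/w1.png",p[:,:,::-1])
for cam in ["wrist"]:
  for l,z in [("ring_left_grip",.13),("ring_left_hinge",.13),("latch_left_grip",.15)]:
    for r in env.spot_point(cam,l)[:2]: print(l,np.round(r["centre"]),round(r["p"],2),ray(cam,r["centre"],z))
print(cur())
E
```

```text
t: 1.92
tcp_pos: [0.2708, -0.2561, 0.2344]
tool_rot: [[0.936, 0.351, 0.001], [0.351, -0.936, -0.0], [0.001, 0.001, -1.0]]
wrist_force: [0.4, 0.5, 0.2]
width: 0.04
grip_force: 0.0
t: 2.55
tcp_pos: [0.3137, 0.0001, 0.2377]
tool_rot: [[0.965, 0.263, 0.002], [0.263, -0.965, -0.001], [0.002, 0.001, -1.0]]
wrist_force: [0.4, -0.3, -0.8]
width: 0.0401
grip_force: 0.0
t: 3.18
tcp_pos: [0.3803, 0.2516, 0.2405]
tool_rot: [[0.985, 0.173, 0.001], [0.173, -0.985, -0.0], [0.001, 0.0, -1.0]]
wrist_force: [1.1, 0.3, -0.2]
width: 0.04
grip_force: 0.0
t: 3.8
tcp_pos: [0.3993, 0.2724, 0.1892]
tool_rot: [[0.806, 0.173, 0.567], [0.141, -0.985, 0.1], [0.575, -0.001, -0.818]]
wrist_force: [2.0, -1.6, -0.5]
width: 0.0401
grip_force: 0.0
ring_left_grip [316. 263.] 0.62 [0.431 0.278 0.13 ]
[[ 0.809  0.173  0.562  0.399]
 [ 0.143 -0.985  0.098  0.272]
 [ 0.571  0.001 -0.821  0.189]
 [ 0.     0.     0.     1.   ]]
```

View pics/w1.png

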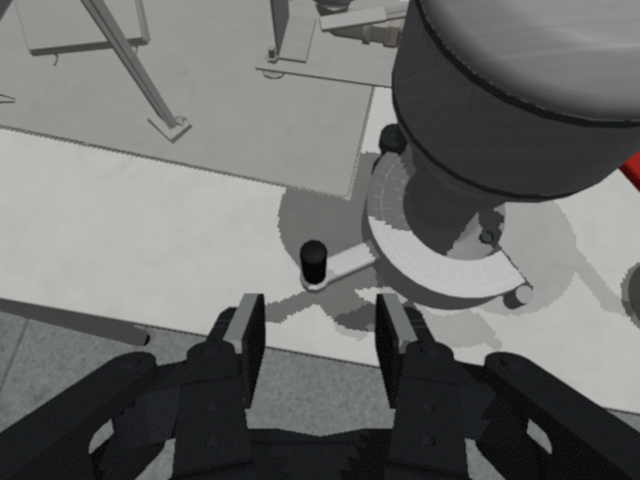

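The wrist view shows the black pin at (314,263) between the fingers, measured at (0.431, 0.278). That agrees with the estimate, so I advance.

```bash
python3 -m pendant '[[4,0,0,2,0,0,0],[4,0,0,2,0,0,0],[4,0,0,2,0,0,0],[4,0,-0.05,1.8,0,0,0],[4,0,0,0,0,0,0]]'
python3 -m pendant '[[1.4,0,0,0,0,0,0],[1.4,0,0,0,0,0,0],[1.4,0,0,0,0,0,0]]' 20
python3 - <<'E'
from h import *
T=cur();g=T[:3,3]+T[:3,2]*env.grip_depth;print("g",g)
p,d=env.read_camera("wrist");cv2.imwrite("pics/w2.png",p[:,:,::-1])
E
```

```text
t: 4.62
tcp_pos: [0.4459, 0.2801, 0.1256]
tool_rot: [[0.809, 0.17, 0.563], [0.14, -0.985, 0.097], [0.571, 0.001, -0.821]]
wrist_force: [-0.4, 0.1, 0.1]
width: 0.04
grip_force: 0.0
t: 5.0
tcp_pos: [0.4441, 0.2809, 0.1264]
tool_rot: [[0.807, 0.173, 0.564], [0.141, -0.985, 0.1], [0.573, -0.001, -0.819]]
wrist_force: [-0.7, 1.8, 1.9]
width: 0.0138
grip_force: 0.8
g [0.433 0.279 0.142]
```

View pics/w2.png

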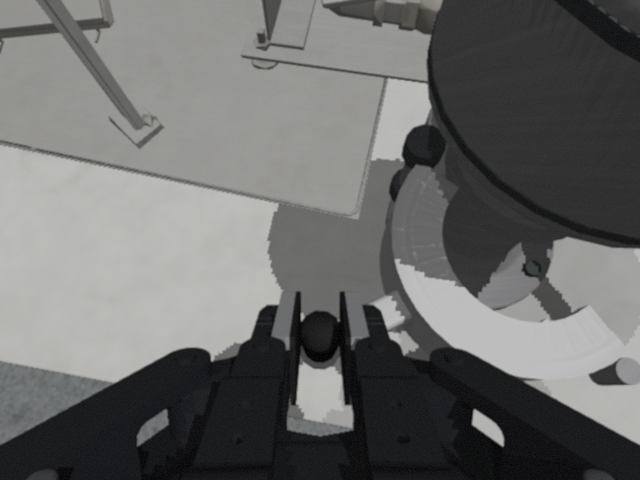

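Pin is between the pads. Now I compute the arc about the hinge.

```bash
cat >> h.py <<'E'
def arc(c,r,a0,a1,n,z,y0,y1,l0,l1,off=0):
    T=cur()
    for i in range(1,n+1):
        f=i/n;a=np.radians(a0+(a1-a0)*f)
        G=goalT([c[0]+r*np.cos(a),c[1]+r*np.sin(a),z],y0+(y1-y0)*f,l0+(l1-l0)*f)
        rows(T,G,1);T=G
def grasp():
    T=cur();return T[:3,3]+T[:3,2]*env.grip_depth
E
python3 -c "
from h import *
arc([.526,.2505],.097,163,203,8,.141,10,25,35,35)"
```

```text
1 rows cm/deg [-0.35  0.74 -0.16] [ 1.05  0.03 -1.58]
1 rows cm/deg [-0.25  0.75 -0.18] [ 1.08 -0.   -1.54]
1 rows cm/deg [-0.22  0.77 -0.15] [ 1.08 -0.   -1.54]
1 rows cm/deg [-0.18  0.78 -0.13] [ 1.08 -0.   -1.54]
1 rows cm/deg [-0.14  0.79 -0.1 ] [ 1.08 -0.   -1.54]
1 rows cm/deg [-0.11  0.8  -0.08] [ 1.08 -0.   -1.54]
1 rows cm/deg [-0.07  0.81 -0.05] [ 1.08 -0.   -1.54]
1 rows cm/deg [-0.03  0.81 -0.02] [ 1.08  0.   -1.54]
```

```bash
python3 -m pendant '[[1.8,-0.3,0.74,-0.16,1.08,0,-1.54],[1.8,-0.25,0.75,-0.18,1.08,0,-1.54],[1.8,-0.22,0.77,-0.15,1.08,0,-1.54],[1.8,-0.18,0.78,-0.13,1.08,0,-1.54]]'
python3 -m pendant '[[1.8,-0.14,0.79,-0.1,1.08,0,-1.54],[1.8,-0.11,0.8,-0.08,1.08,0,-1.54],[1.8,-0.07,0.81,-0.05,1.08,0,-1.54],[1.8,-0.03,0.81,-0.02,1.08,0,-1.54],[1.8,0,0,0,0,0,0]]'
python3 - <<'E'
from h import *
print(grasp(),cur())
p,d=env.read_camera("wrist");cv2.imwrite("pics/w3.png",p[:,:,::-1])
for l,z in [("ring_left_grip",.13),("ring_left_hinge",.13),("latch_left_grip",.15)]:
    for r in env.spot_point("wrist",l)[:2]: print(l,np.round(r["centre"]),round(r["p"],2),ray("wrist",r["centre"],z))
E
```

```text
t: 5.55
tcp_pos: [0.4384, 0.2477, 0.1248]
tool_rot: [[0.783, 0.302, 0.544], [0.248, -0.953, 0.172], [0.571, 0.0, -0.821]]
wrist_force: [-3.7, 2.7, -1.0]
width: 0.0183
grip_force: 1.4
t: 6.18
tcp_pos: [0.4437, 0.2197, 0.1237]
tool_rot: [[0.754, 0.404, 0.517], [0.332, -0.915, 0.232], [0.567, -0.003, -0.824]]
wrist_force: [-0.7, 0.7, 0.2]
width: 0.018
grip_force: 0.4
[0.434 0.215 0.139] [[ 0.754  0.404  0.517  0.444]
 [ 0.332 -0.915  0.232  0.22 ]
 [ 0.567 -0.003 -0.824  0.124]
 [ 0.     0.     0.     1.   ]]
ring_left_grip [318. 334.] 0.67 [0.438 0.217 0.13 ]
```

View pics/w3.png

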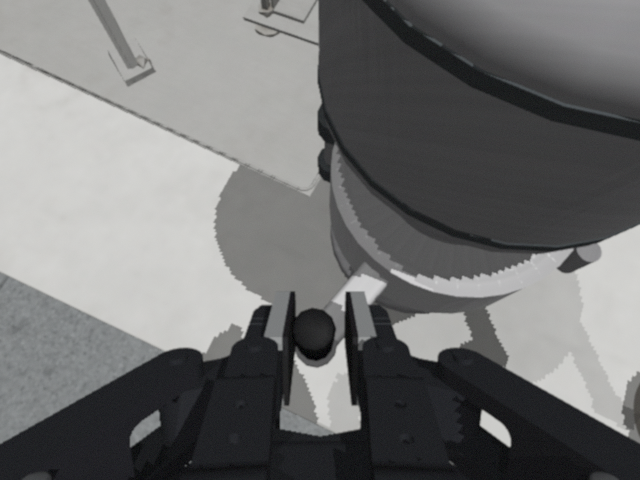

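The pin is held in the fingers at (314,335) and the ring is most of the way shut. I continue slowly to the stop.

```bash
python3 -m pendant '[[1.8,0,0.6,0,0.4,0,-0.8],[1.8,0.05,0.6,0.05,0.4,0,-0.8],[1.8,0.1,0.4,0.05,0.4,0,-0.8],[1.8,0,0,0,0,0,0]]'
python3 -m pendant '[[1.8,0.1,0.4,0.05,0.4,0,-0.8],[1.8,0,0,0,0,0,0]]';  python3 -c "
from h import *
print(grasp())"
```

```text
t: 6.88
tcp_pos: [0.4525, 0.2067, 0.1239]
tool_rot: [[0.735, 0.449, 0.509], [0.372, -0.894, 0.251], [0.568, 0.005, -0.823]]
wrist_force: [-0.7, 0.7, -0.4]
width: 0.0182
grip_force: 0.5
t: 7.12
tcp_pos: [0.4553, 0.2036, 0.1242]
tool_rot: [[0.728, 0.462, 0.506], [0.384, -0.887, 0.257], [0.568, 0.007, -0.823]]
wrist_force: [-0.3, 2.3, -0.4]
width: 0.0181
grip_force: 0.6
[0.446 0.199 0.14 ]
```

```bash
python3 -m pendant '[[1.8,0.1,0.4,0.05,0.4,0,-0.6],[1.8,0,0,0,0,0,0]]'; python3 -m pendant '[[1.8,0.05,0.3,0.03,0,0,0],[1.8,0,0,0,0,0,0]]';  python3 -c "
from h import *
print(grasp())"
```

```text
t: 7.38
tcp_pos: [0.4584, 0.2005, 0.1245]
tool_rot: [[0.723, 0.473, 0.503], [0.393, -0.881, 0.263], [0.568, 0.008, -0.823]]
wrist_force: [-0.7, 0.4, -0.1]
width: 0.0181
grip_force: 0.6
t: 7.62
tcp_pos: [0.4599, 0.1982, 0.1244]
tool_rot: [[0.723, 0.474, 0.503], [0.394, -0.881, 0.264], [0.568, 0.007, -0.823]]
wrist_force: [-1.7, 2.0, 0.2]
width: 0.0181
grip_force: 1.4
[0.451 0.193 0.14 ]
```

```bash
python3 -m pendant '[[1.8,0.1,0.3,0.05,0,0,0],[1.8,0,0,0,0,0,0]]'; python3 -m pendant '[[1.8,0.1,0.3,0.05,0,0,0],[1.8,0,0,0,0,0,0]]';  python3 - <<'E'
from h import *
print(grasp())
p,d=env.read_camera("wrist");cv2.imwrite("pics/w4.png",p[:,:,::-1])
for l,z in [("ring_left_grip",.13),("latch_left_grip",.15)]:
    for r in env.spot_point("wrist",l)[:2]: print(l,np.round(r["centre"]),round(r["p"],2),ray("wrist",r["centre"],z))
E
```

```text
t: 7.88
tcp_pos: [0.4601, 0.1981, 0.1242]
tool_rot: [[0.724, 0.477, 0.498], [0.394, -0.879, 0.268], [0.566, 0.002, -0.825]]
wrist_force: [-7.4, 8.1, 4.2]
width: 0.0181
grip_force: 5.4
t: 8.12
tcp_pos: [0.4601, 0.198, 0.124]
tool_rot: [[0.725, 0.48, 0.494], [0.395, -0.877, 0.273], [0.564, -0.003, -0.826]]
wrist_force: [-12.1, 13.4, 9.6]
width: 0.0181
grip_force: 9.2
[0.451 0.193 0.139]
ring_left_grip [316. 351.] 0.82 [0.448 0.193 0.13 ]
```

View pics/w4.png

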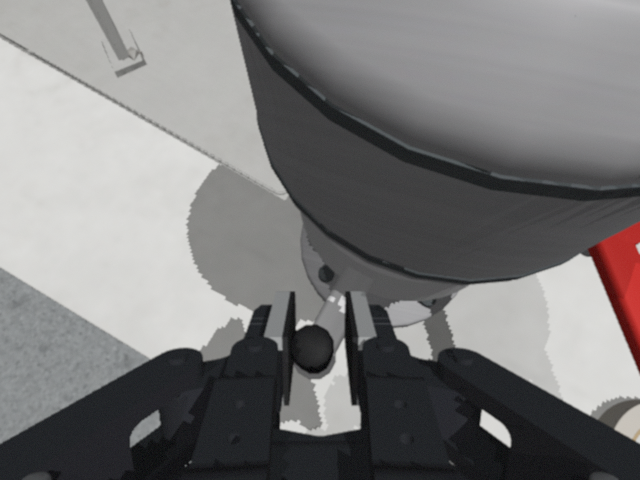

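TCP stalls while the force rises (pad 9 N): the ring is at its stop. The pin is at (316,350), and its measured position (0.449, 0.194) fits a shut ring with port yaw of about 15°. I ease off, open, and back out.

```bash
python3 -m pendant '[[1.8,-0.2,-0.7,-0.1,0,0,0],[3.5,0,0,0,0,0,0],[3.5,0,0,0,0,0,0],[3.5,0,0,-2,0,0,0],[3.5,0,0,-3,0,0,0]]';python3 -m pendant '[[3.5,0,0,-3,0,0,0],[3.5,0,0,0,0,0,0]]'
python3 - <<'E'
from h import *
A=goalT([.491,.076,.152],35,40,.08);rows(cur(),A,5)
for cam in ["top"]:
  env.read_camera(cam)
  for l,z in [("ring_left_grip",.13),("latch_left_grip",.15)]:
    for r in env.spot_point(cam,l)[:2]: print(l,np.round(r["centre"]),round(r["p"],2),ray(cam,r["centre"],z))
E
```

```text
t: 8.9
tcp_pos: [0.435, 0.185, 0.1656]
tool_rot: [[0.724, 0.473, 0.503], [0.394, -0.881, 0.262], [0.567, 0.008, -0.824]]
wrist_force: [-0.2, 0.1, 0.6]
width: 0.0348
grip_force: 0.0
t: 9.15
tcp_pos: [0.4209, 0.1771, 0.1927]
tool_rot: [[0.72, 0.472, 0.508], [0.393, -0.881, 0.262], [0.572, 0.011, -0.82]]
wrist_force: [0.2, 0.3, -1.0]
width: 0.035
grip_force: 0.0
5 rows cm/deg [-0.43  2.51 -0.46] [ 0.93  1.03 -1.  ]
ring_left_grip [220. 308.] 0.58 [0.449 0.192 0.13 ]
ring_left_grip [379. 278.] 0.56 [ 0.509 -0.109  0.13 ]
latch_left_grip [280. 287.] 0.77 [0.489 0.076 0.15 ]
latch_left_grip [478. 251.] 0.74 [ 0.561 -0.291  0.15 ]
```

Ring pin stays at (0.449, 0.192). On to the latch.

```bash
python3 -m pendant '[[3.5,-0.43,2.51,-0.46,0.93,1.03,-1],[3.5,-0.43,2.51,-0.46,0.93,1.03,-1],[3.5,-0.43,2.51,-0.46,0.93,1.03,-1],[3.5,-0.43,2.51,-0.46,0.93,1.03,-1],[3.5,-0.43,2.51,-0.46,0.93,1.03,-1]]';python3 -m pendant '[[3.5,0,0,0,0,0,0]]'
python3 - <<'E'
from h import *
p,d=env.read_camera("wrist");cv2.imwrite("pics/w5.png",p[:,:,::-1])
for l,z in [("latch_left_grip",.15),("latch_left_pivot",.15),("ring_left_grip",.13)]:
    for r in env.spot_point("wrist",l)[:2]: print(l,np.round(r["centre"]),round(r["p"],2),ray("wrist",r["centre"],z))
A=goalT([.490,.076,.152],35,40);rows(cur(),A,4)
E
```

```text
t: 9.93
tcp_pos: [0.458, 0.0532, 0.1953]
tool_rot: [[0.631, 0.574, 0.521], [0.439, -0.819, 0.371], [0.639, -0.005, -0.769]]
wrist_force: [0.0, 0.3, 0.0]
width: 0.0349
grip_force: 0.0
t: 10.05
tcp_pos: [0.4591, 0.0518, 0.1953]
tool_rot: [[0.634, 0.57, 0.522], [0.436, -0.821, 0.368], [0.639, -0.006, -0.77]]
wrist_force: [-0.7, 0.3, 0.1]
width: 0.0354
grip_force: 0.0
ring_left_grip [112. 224.] 0.9 [0.446 0.194 0.13 ]
ring_left_grip [320. 257.] 0.67 [0.498 0.084 0.13 ]
4 rows cm/deg [0.05 0.06 1.93] [-0.08  0.07 -0.02]
```

View pics/w5.png

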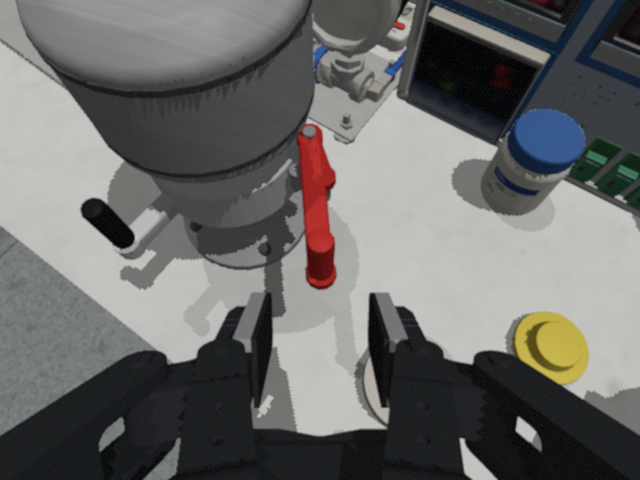

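The red pin is at (320,258), centred between the fingers, with its pivot at (309,131). The shut ring is at the left, and the tape is below the right finger, well under it. I advance.

```bash
python3 - <<'E'
from h import *
print(ray("wrist",[320,258],.15),ray("wrist",[309,131],.130))
E
python3 -m pendant '[[3.5,0.05,0.06,2,0,0,0],[3.5,0.05,0.06,2,0,0,0],[3.5,0.05,0.06,2,0,0,0],[3.5,0.05,0.06,1.7,0,0,0],[3.5,0,0,0,0,0,0]]'
python3 -m pendant '[[1.8,0,0,0,0,0,0],[1.8,0,0,0,0,0,0]]'
python3 - <<'E'
from h import *
print(grasp());g=grasp();c=np.array([.565,.133])
v=g[:2]-c;a=np.degrees(np.arctan2(v[1],v[0]))%360;print(a,np.hypot(*v))
arc(c,.095,a,a-30,8,.152,35,30,40,40)
E
```

```text
[0.491 0.079 0.15 ] [0.565 0.14  0.13 ]
t: 10.88
tcp_pos: [0.4996, 0.0837, 0.1376]
tool_rot: [[0.631, 0.577, 0.519], [0.441, -0.817, 0.372], [0.639, -0.006, -0.77]]
wrist_force: [0.2, 0.4, 0.1]
width: 0.0351
grip_force: 0.0
t: 11.12
tcp_pos: [0.5004, 0.0818, 0.1391]
tool_rot: [[0.63, 0.575, 0.523], [0.44, -0.818, 0.369], [0.64, -0.003, -0.768]]
wrist_force: [-0.0, -0.7, 0.3]
width: 0.0182
grip_force: 0.0
[0.491 0.075 0.153]
218.0161816011553 0.09436445687271627
1 rows cm/deg [-0.15 -0.6   0.07] [-0.56  0.2   0.44]
1 rows cm/deg [ 0.02 -0.61  0.01] [-0.4  -0.    0.48]
1 rows cm/deg [ 0.04 -0.61  0.04] [-0.4  -0.    0.48]
1 rows cm/deg [ 0.07 -0.6   0.06] [-0.4   0.    0.48]
1 rows cm/deg [ 0.09 -0.6   0.08] [-0.4  -0.    0.48]
1 rows cm/deg [ 0.12 -0.59  0.1 ] [-0.4  -0.    0.48]
1 rows cm/deg [ 0.14 -0.58  0.12] [-0.4  -0.    0.48]
1 rows cm/deg [ 0.17 -0.57  0.14] [-0.4   0.    0.48]
```

```bash
python3 -m pendant '[[1.8,0,-0.6,0.02,-0.4,0,0.48],[1.8,0.02,-0.61,0.01,-0.4,0,0.48],[1.8,0.04,-0.61,0.04,-0.4,0,0.48],[1.8,0.07,-0.6,0.06,-0.4,0,0.48]]'
python3 -m pendant '[[1.8,0.09,-0.6,0.08,-0.4,0,0.48],[1.8,0.12,-0.59,0.1,-0.4,0,0.48],[1.8,0.14,-0.58,0.12,-0.4,0,0.48],[1.8,0.17,-0.57,0.14,-0.4,0,0.48],[1.8,0,0,0,0,0,0]]'
python3 - <<'E'
from h import *
print(grasp());g=grasp();c=np.array([.565,.133])
v=g[:2]-c;a=np.degrees(np.arctan2(v[1],v[0]))%360;print(a,np.hypot(*v))
arc(c,.095,a,a-16,5,.152,30,30,40,40)
E
```

```text
t: 11.62
tcp_pos: [0.488, 0.1032, 0.1384]
tool_rot: [[0.65, 0.538, 0.538], [0.411, -0.843, 0.346], [0.639, -0.004, -0.769]]
wrist_force: [0.5, -1.3, 1.8]
width: 0.018
grip_force: 0.6
t: 12.25
tcp_pos: [0.4815, 0.1274, 0.1384]
tool_rot: [[0.666, 0.502, 0.551], [0.384, -0.865, 0.324], [0.639, -0.004, -0.769]]
wrist_force: [0.6, -0.2, 1.0]
width: 0.0179
grip_force: 0.0
[0.471 0.121 0.153]
187.1012289861642 0.0945294715345775
1 rows cm/deg [ 0.09 -0.49  0.18] [-0.29  0.25 -0.04]
1 rows cm/deg [ 0.19 -0.47  0.16] [0. 0. 0.]
1 rows cm/deg [ 0.21 -0.46  0.18] [0. 0. 0.]
1 rows cm/deg [ 0.23 -0.44  0.19] [0. 0. 0.]
1 rows cm/deg [ 0.25 -0.42  0.21] [0. 0. 0.]
```

```bash
python3 -m pendant '[[1.8,0.14,-0.49,0.14,0,0,0],[1.8,0.19,-0.47,0.16,0,0,0],[1.8,0,0,0,0,0,0]]'; python3 -m pendant '[[1.8,0.21,-0.46,0.18,0,0,0],[1.8,0,0,0,0,0,0]]'; python3 -m pendant '[[1.8,0.2,-0.4,0.17,0,0,0],[1.8,0,0,0,0,0,0]]'
python3 - <<'E'
from h import *
print(grasp())
p,d=env.read_camera("wrist");cv2.imwrite("pics/w6.png",p[:,:,::-1])
E
```

```text
t: 12.62
tcp_pos: [0.4809, 0.1374, 0.1383]
tool_rot: [[0.666, 0.502, 0.552], [0.384, -0.865, 0.324], [0.639, -0.004, -0.769]]
wrist_force: [0.3, 0.9, 0.4]
width: 0.018
grip_force: 0.1
t: 12.88
tcp_pos: [0.4811, 0.1426, 0.1382]
tool_rot: [[0.666, 0.501, 0.552], [0.383, -0.865, 0.323], [0.639, -0.004, -0.769]]
wrist_force: [0.5, -0.7, -0.7]
width: 0.0181
grip_force: 0.2
t: 13.12
tcp_pos: [0.4823, 0.1453, 0.1382]
tool_rot: [[0.667, 0.498, 0.554], [0.383, -0.867, 0.318], [0.639, 0.0, -0.769]]
wrist_force: [0.2, -7.0, -0.6]
width: 0.0178
grip_force: 2.7
[0.472 0.139 0.153]
```

View pics/w6.png

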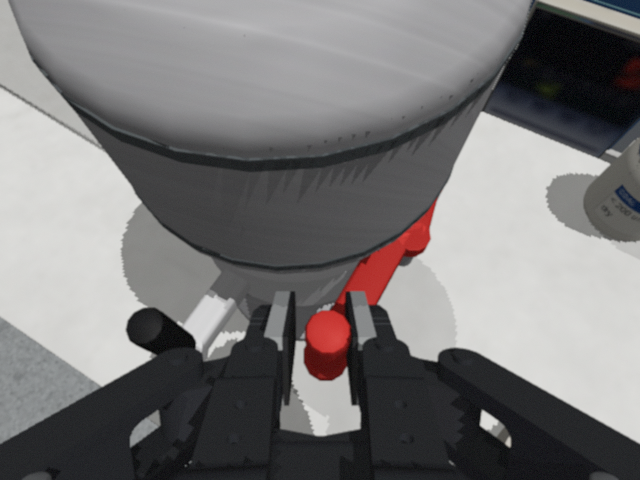

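The red pin at (326,345) is at the expected home position. One more push to confirm the stop, and I also check that the ring pin has not moved.

```bash
python3 -m pendant '[[1.8,0.15,-0.3,0.12,0,0,0],[1.8,0,0,0,0,0,0]]'; python3 -m pendant '[[1.8,0.1,-0.3,0.1,0,0,0],[1.8,0,0,0,0,0,0]]'
python3 - <<'E'
from h import *
for cam in ("top","wrist"):
  env.read_camera(cam)
  for l,z in [("ring_left_grip",.13),("latch_left_grip",.15)]:
    for r in env.spot_point(cam,l)[:2]: print(cam,l,np.round(r["centre"]),round(r["p"],2),ray(cam,r["centre"],z))
print(grasp())
E
```

```text
t: 13.42
tcp_pos: [0.4837, 0.1462, 0.1383]
tool_rot: [[0.667, 0.494, 0.557], [0.383, -0.869, 0.312], [0.639, 0.005, -0.77]]
wrist_force: [-0.4, -13.6, 0.1]
width: 0.0181
grip_force: 5.8
t: 13.68
tcp_pos: [0.4849, 0.147, 0.1383]
tool_rot: [[0.668, 0.49, 0.56], [0.383, -0.872, 0.306], [0.639, 0.01, -0.77]]
wrist_force: [-0.2, -19.9, 0.6]
width: 0.0179
grip_force: 8.8
top ring_left_grip [219. 310.] 0.77 [0.445 0.193 0.13 ]
top latch_left_grip [249. 296.] 0.53 [0.473 0.134 0.15 ]
top latch_left_grip [326. 288.] 0.36 [ 0.489 -0.01   0.15 ]
wrist ring_left_grip [164. 344.] 0.87 [0.449 0.193 0.13 ]
wrist latch_left_grip [330. 356.] 0.83 [0.473 0.136 0.15 ]
[0.474 0.141 0.153]
```

Stall with rising force means the latch is home, and the ring pin is unchanged at (0.449, 0.193). I ease off, open and retreat.

```bash
python3 -m pendant '[[1.8,-0.3,0.9,-0.3,0,0,0],[3,0,0,0,0,0,0],[3,0,0,0,0,0,0],[3,0,0,-2,0,0,0],[3,0,0,-3,0,0,0]]';python3 -m pendant '[[3,0,0,-3,0,0,0],[3,0,0,-4,0,0,0],[3,0,0,0,0,0,0],[3,0,0,0,0,0,0]]'
python3 - <<'E'
from h import *
for cam in ("scene","top","wrist"):
  p,d=env.read_camera(cam)
  cv2.imwrite(f"pics/f_{cam}.png",p[:,:,::-1])
  for l,z in [("ring_left_grip",.13),("latch_left_grip",.15),("receiver_body",.19),("dust_cap_centre",.112)]:
    for r in env.spot_point(cam,l)[:2]: print(cam,l,np.round(r["centre"]),round(r["p"],2),ray(cam,r["centre"],z))
E
```

```text
t: 14.6
tcp_pos: [0.4534, 0.1287, 0.1764]
tool_rot: [[0.668, 0.503, 0.549], [0.384, -0.864, 0.325], [0.638, -0.006, -0.77]]
wrist_force: [0.1, 1.0, 0.7]
width: 0.0298
grip_force: 0.0
t: 15.1
tcp_pos: [0.4155, 0.1057, 0.2303]
tool_rot: [[0.667, 0.501, 0.551], [0.383, -0.865, 0.323], [0.639, -0.004, -0.769]]
wrist_force: [0.9, 0.0, -0.1]
width: 0.03
grip_force: 0.0
scene ring_left_grip [345. 368.] 0.88 [0.441 0.196 0.13 ]
scene latch_left_grip [344. 321.] 0.57 [0.476 0.135 0.15 ]
scene dust_cap_centre [343. 260.] 0.87 [ 0.551 -0.007  0.112]
scene dust_cap_centre [387. 193.] 0.63 [ 0.561 -0.229  0.112]
top ring_left_grip [218. 311.] 0.53 [0.444 0.195 0.13 ]
top latch_left_grip [246. 296.] 0.75 [0.472 0.139 0.15 ]
top dust_cap_centre [441. 255.] 0.76 [ 0.555 -0.23   0.112]
top dust_cap_centre [363. 249.] 0.7 [ 0.565 -0.08   0.112]
wrist ring_left_grip [232. 248.] 0.75 [0.448 0.19  0.13 ]
wrist latch_left_grip [322. 243.] 0.57 [0.473 0.137 0.15 ]
```

View pics/f_wrist.png

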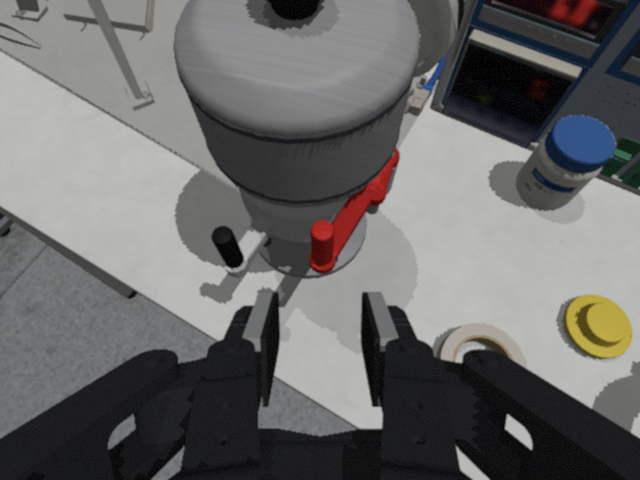

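View pics/f_top.png

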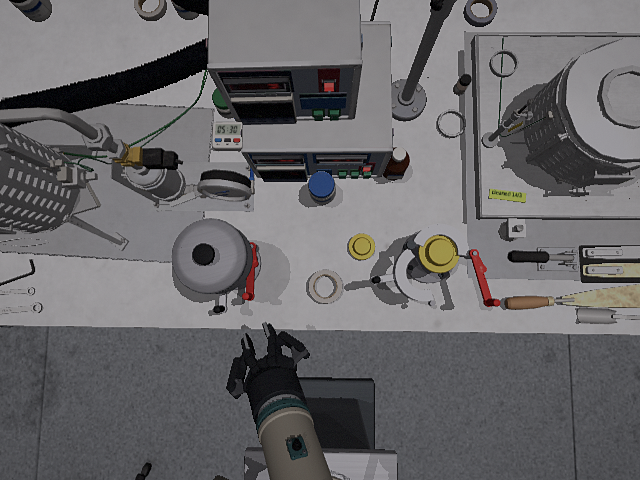

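The top view shows the receiver upright, still at (211,257), and the black pin (218,311) and red pin (246,296) about 60 mm apart as expected when shut (62). The right port, caps, tape, jar and bottle look unchanged, and the gripper is clear.

```bash
python3 -c "
from cell import env
print(env.hand_in())"
```

```text
the job is handed in; nothing more can be done
None
```

I handed the job in: the left port's clamp ring is swung shut round the receiver's flanges and its red latch is home, each pushed until it stalled at its stop. In the final pictures the receiver is upright and the other port, tape, jar and bottle look unmoved, but the hand-in gave no verdict.

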